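Back-stamp a bisque paperweight blank in the sprung jig

TASK

Put the large round blank into the round nest of the stamping jig, where it comes to rest proud on the sprung brass stamp, then press it down with the fingertips until it sits fully home and level on the hard seat below, so that the stamp prints its underside. Finish while still holding it pressed down firmly against that seat: do not let it spring back up. Bisque is brittle, so do not force it, and do not disturb the other things on the table.

Things in the scene. Friction and masses are not known exactly. Their poses are not given: they have to be found in the camera images.
- round_blank: the large round blank: solid cream disc 64 mm across, 18 mm thick, about 0.1 kg, lying flat on the table. Origin: centre of its underside, z along its axis; both faces are alike. Of the three cream blanks only this one fits the nest
- jig: stamping jig, fixed to the table: steel base plate 150 x 150 x 8 mm, on it a block 120 x 120 mm whose flat top is 44 mm above the table. In the middle of the top is the round nest: a hole 66.5 mm across with a 3 mm bevelled mouth, 14 mm deep down to a flat seat. Origin: centre of its underside at table height; z up
- nest_seat (a point): centre of the nest's flat seat (the hard stop), 30 mm above the table. The round blank's underside lies here when home; its top is then 48 mm above the table, 4 mm proud of the jig's top
- nest_mouth (a point): centre of the nest's mouth, 44 mm above the table, straight above nest_seat
- seat: the flat grey seat at the bottom of the nest, part of the jig, the hard stop. Pressing the blank well home on it and holding it there takes a steady push of about 15 N in all (11 N at least, less lets the spring lift it; over 60 N would crack it). Origin: same as the jig's
- stamp (a joint): the brass sprung stamp, 36 mm across, flat-topped, in the middle of the nest: 0 when up (its top 10 mm above the seat, 40 mm above the table, 4 mm below the jig's top), 0.010 m when pressed down flush with the seat. Its spring pushes up with about 6 N when up and 10 N when flush, so a blank laid on it stays up
- small_blank: small round bisque blank, disc 48 mm across, 18 mm thick, too small for the nest; a bystander. Origin: centre of its underside
- square_blank: square bisque blank 60 x 60 x 18 mm, does not fit the nest; a bystander. Origin: centre of its underside; x and y along its sides
- mould_a: upturned cream cup on a black rubber foot, 112 mm across, 85 mm tall; a bystander. Origin: centre of its underside
- mould_b: second upturned cream cup, same as mould_a; a bystander
- mug: white mug, 80 mm across without its handle, 90 mm tall, upright; a bystander. Origin: centre of its underside, handle towards its +y
- brush: flat wooden brush lying on the table, up to 30 mm tall; a bystander. Origin near its middle
- stain_jar: closed jar 60 mm across, 75 mm tall; a bystander. Origin: centre of its underside
Things that resemble listed ones, but are neither listed nor needed, are in the scene too. Leave any grey look-alike of the round_blank alone. There is more than one size of the jig; the one meant has the size given above.

How it is judged:
By the outcome, as a careful person would: the job done as asked, in the order asked, and still so for the second after the job is handed in, while the arm keeps its last pose, push and grip.
It also fails if it takes over 51 s, if anything falls off the work surface, if the arm or the gripper's body presses on something with over 40 N, if the wrist force passes 120 N, or if a joint passes its speed limit or range.

ROBOT

A 6-joint arm with a two-finger parallel gripper is mounted at the origin on the work surface. World frame = base frame: x ahead of the robot, y to its left, z up, the work surface at z = 0. Lengths are in m, angles in rad, forces in N, time in s.
With the tool pointing down it reaches from about 0.375 to 0.925 m from the base axis. Payload 5.7 kg.
Tool frame: the origin (TCP) lies at the very end of the fingers, on their centre line; the grasp point (between the pads) lies 19 mm behind it (grasp_offset is the distance from the TCP to the grasp point, in m); z points along the fingers, y is the direction in which the jaws open and shut (so a half turn about z gives the same grasp; the last joint's range is limited). The gripper opens to 85 mm and grips with 20 to 120 N. Pads are 22 mm wide; open, the fingers measure 114 mm over their backs; the gripper's body (76 mm by 85 mm) begins 54 mm behind the grasp point. The pads swing forward as they close: fully open they stand 13 mm farther back than shut.
Start: joints at [-0.115, 0.359, 1.51, -0, 1.272, -0.115], TCP at [0.6, -0, 0.231] pointing down, gripper open.
Joint ranges: [-2.97, 2.97], [-1.01, 2.36], [0.21, 2.38], [-0.96, 4.11], [0.2, 2.71], [-2.98, 2.98]. Speed limits (rad/s): [2.39, 2.39, 3.14, 3.14, 3.14, 3.14].

INTERFACE

Orientations are given as [roll, pitch, yaw] about the fixed x, y, z axes, in that order (R = Rz(yaw) Ry(pitch) Rx(roll)).
In Python, from bench import * gives the robot as it stands. The module is installed in compiled form; this text tells all that it offers. Calls block until the motion is done:
- move_to(position, orientation): joint-space move of the TCP to a pose.
- move_straight(position, ori=None, speed=0.15, stop_force=None): straight line of the TCP; ori=None keeps the orientation; speed is the mean speed in m/s. With stop_force (N) it stops when the force on the tool has changed by that much, and returns True; else False.
- move_joints(angles): joint-space move.
- let_go() and close_gripper(): open the fingers fully, or close them until they stop; the grip force is fixed at half the most.
- sleep(seconds).
- solve_ik(position, orientation): joint angles nearest the present ones, or None.
- get_image(name): name is "scene" or "side" or "wrist"; returns the picture (480x640x3 uint8, red, green, blue); there is no depth.
- camera_info(name): a dict with "intrinsics" (3x3 intrinsics, pixels), "k1" (the pictures are not rectified: a ray, as slopes to the right and down, at radius r is drawn at 1 + k1 r^2 times it, then the intrinsics apply), "R" (3x3) and "t" (3): a world point X has camera coordinates R X + t; the wrist camera has in their place "hand_eye" (4x4, takes a point from camera to tool coordinates, whose origin is the TCP and whose axes are the flange's). Camera axes: x right, y down, z forward; pixel columns grow to the right and rows downward; lengths in m; the calibration is good to about 2 mm. A picture is of the moment at which its call begins: read the wrist's pose just before it. camera_info takes no time and is no camera call.
A pose or a line that the arm cannot do raises Unreachable and nothing moves.
- hand_in(): hands the job in, once; it reports no verdict.
Readings, each from a call of its own:
- current_clock(): time.
- current_joint_pos(): joint angles.
- current_qd(): joint speeds.
- current_tau(): joint torques, N m.
- current_tcp_pos(): TCP position.
- current_orientation(): TCP orientation.
- current_wrist_force(): force on the tool from outside, world axes, zero at the start.
- current_wrist_torque(): the same for the moment, N m.
- current_finger_gap(): finger opening in m.
Only numpy, scipy, OpenCV 4.12 (cv2) and the standard library are available. Lean on these libraries where they do the work, as an engineer would, in place of code of your own. Each camera call takes 0.05 s, during which the arm holds its last target.

## Working session

There is one attempt and no reset: what is moved stays moved. The work goes in short steps, each a Python script; the robot and the scene stay as the last script left them, time stands still between calls to the robot, and variables do not carry over. Pictures are saved under pics/ and viewed, and the job is handed in when it is done.

```bash
mkdir -p pics; ls
python3 - <<'E'
from bench import *
import cv2, numpy as np
print(current_clock())
for n in ("scene","side","wrist"):
    im=get_image(n); cv2.imwrite(f"pics/{n}0.png",im[:,:,::-1]); 
    c=camera_info(n); print(n,{k:np.round(np.array(v),4).tolist() for k,v in c.items()})
print(current_tcp_pos(),current_orientation(),current_wrist_force())
E
```

```text
pics
0.0
scene {'intrinsics': [[474.1515, 0.0, 310.0191], [0.0, 474.1515, 241.1922], [0.0, 0.0, 1.0]], 'k1': 0.0278, 'R': [[0.7196, 0.6942, -0.0151], [0.5223, -0.5556, -0.6469], [-0.4575, 0.4577, -0.7624]], 't': [-0.3785, -0.2516, 1.2747]}
side {'intrinsics': [[524.0556, 0.0, 311.8072], [0.0, 524.0556, 237.5903], [0.0, 0.0, 1.0]], 'k1': -0.0162, 'R': [[0.751, -0.6601, 0.0162], [-0.4256, -0.5027, -0.7525], [0.5049, 0.5582, -0.6584]], 't': [-0.4218, 0.299, 0.9213]}
wrist {'intrinsics': [[332.8329, 0.0, 319.2515], [0.0, 332.8329, 239.5718], [0.0, 0.0, 1.0]], 'k1': -0.0625, 'hand_eye': [[-0.0007, -0.9451, -0.3268, 0.0836], [1.0, -0.0009, 0.0003, -0.001], [-0.0005, -0.3268, 0.9451, -0.143], [0.0, 0.0, 0.0, 1.0]]}
[5.99462521e-01 4.80580074e-05 2.30640147e-01] [-3.14013944e+00 -1.57152241e-04  1.57079000e+00] [ 0.7966327  -0.37782032  0.5032592 ]
```

View pics/scene0.png

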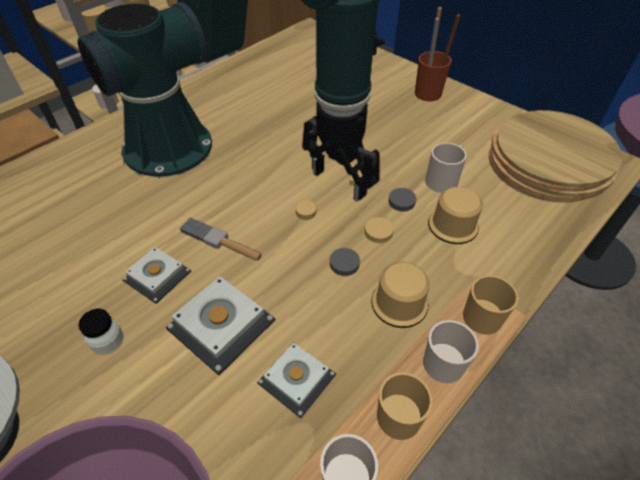

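View pics/side0.png

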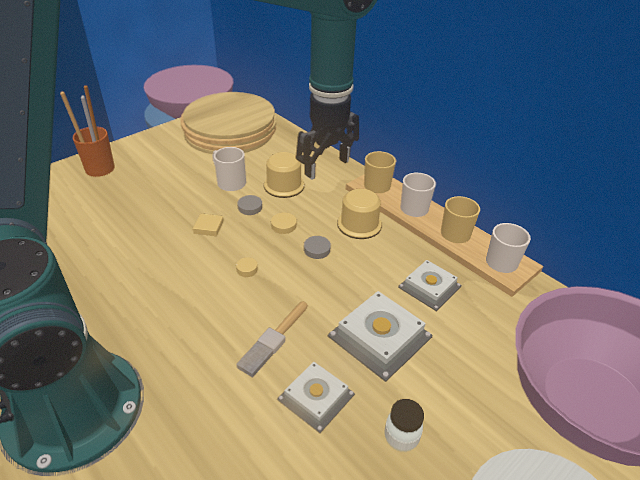

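View pics/wrist0.png

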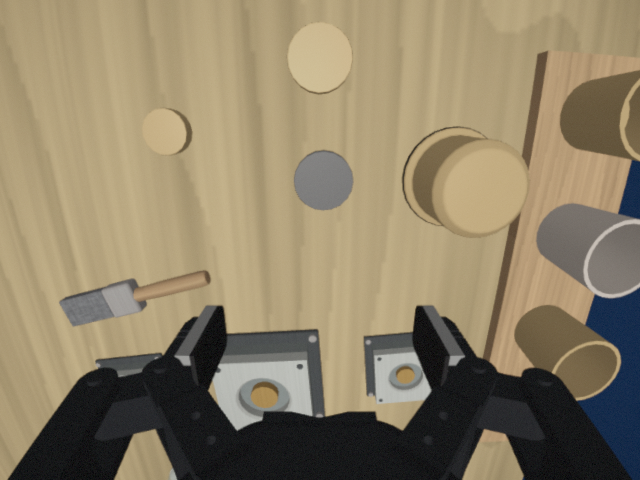

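Scene image: the cream discs are at (306,210), which is small, and (379,230), which is larger. The grey look-alikes are at (402,199) and (345,262). There are three jigs, at (155,272), (218,318) and (297,376), and the middle one is the biggest. I'll enlarge these and measure them.

```bash
cat > h.py <<'E'
import numpy as np, cv2
from scipy.spatial.transform import Rotation as Ro
def cam(info,tcp=None,rpy=None):
    K=np.array(info["intrinsics"]);d=np.array([info["k1"],0,0,0.])
    if "R" in info:
        R=np.array(info["R"]);t=np.array(info["t"]); 
    else:
        T=np.eye(4);T[:3,:3]=Ro.from_euler('xyz',rpy).as_matrix();T[:3,3]=tcp
        C=np.linalg.inv(T@np.array(info["hand_eye"]));R=C[:3,:3];t=C[:3,3]
    return K,d,R,t
def ray(c,px,z):
    K,d,R,t=c
    p=cv2.undistortPoints(np.array(px,float).reshape(-1,1,2),K,d).reshape(-1,2)
    v=np.c_[p,np.ones(len(p))]@R; o=-R.T@t
    return o+v*((z-o[2])/v[:,2])[:,None]
def proj(c,X):
    K,d,R,t=c
    return cv2.projectPoints(np.array(X,float).reshape(-1,1,3),cv2.Rodrigues(R)[0],t,K,d)[0].reshape(-1,2)
E
python3 - <<'E'
from bench import *
from h import *
tcp,rpy=current_tcp_pos(),current_orientation()
C={n:cam(camera_info(n),tcp,rpy) for n in ("scene","side","wrist")}
pt={"disc":dict(scene=(379,227),side=(284,221),wrist=(320,57)),"small":dict(scene=(306,208),side=(246.5,265),wrist=(165,131))}
for k,v in pt.items():
    for n,p in v.items(): print(k,n,ray(C[n],p,.018).round(4))
for n,p,in dict(scene=(218,316),side=(381,324),wrist=(263,397)).items(): print("jig",n,ray(C[n],p,.042).round(4))
for n,p in dict(scene=[(201,261),(349,340),],side=[(240,170),(300,300)]).items():pass
def crop(n,x,y,w,h,s):
    im=cv2.imread(f"pics/{n}0.png")[y:y+h,x:x+w]; return cv2.resize(im,None,fx=s,fy=s,interpolation=cv2.INTER_CUBIC)
a=crop("scene",285,175,140,105,4);cv2.imwrite("pics/c1.png",a)
a=crop("side",320,280,120,110,5);cv2.imwrite("pics/c2.png",a)
a=crop("wrist",270,0,110,110,5);cv2.imwrite("pics/c3.png",a)
E
```

```text
disc scene [[0.5986 0.1457 0.018 ]]
disc side [[0.5967 0.144  0.018 ]]
disc wrist [[0.5991 0.1474 0.018 ]]
small scene [[0.4391 0.077  0.018 ]]
small side [[0.435  0.0776 0.018 ]]
small wrist [[0.4385 0.0798 0.018 ]]
jig scene [[ 0.532  -0.2521  0.042 ]]
jig side [[ 0.5237 -0.2464  0.042 ]]
jig wrist [[ 0.5258 -0.2451  0.042 ]]
```

View pics/c1.png

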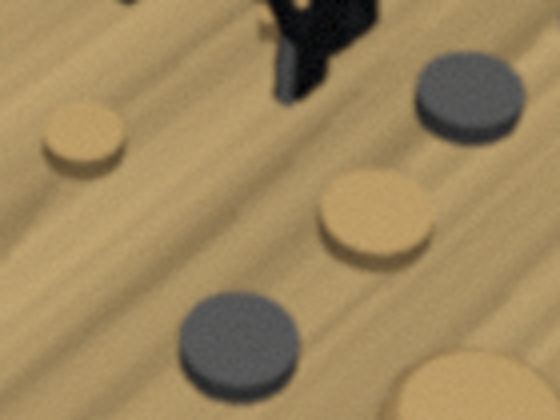

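View pics/c2.png

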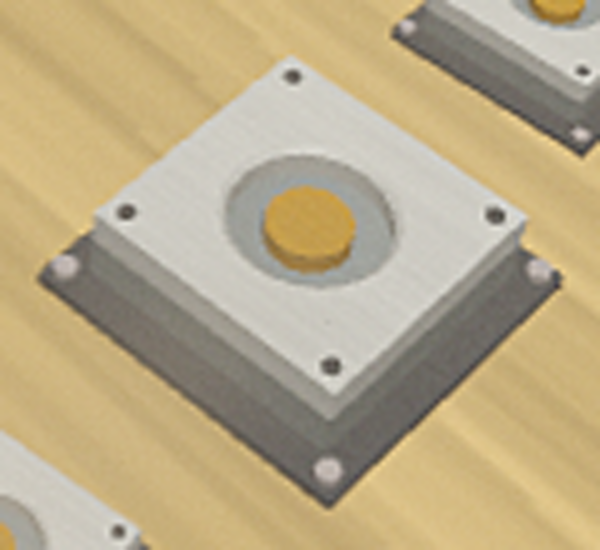

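The larger cream disc is at scene (379,229), about 29 px wide. The small disc is 20 px, a ratio of about 1.37 that matches 64/48, so this is the round_blank. The middle jig at side (381,324) is the full-size one. Next I'll take a close view with the wrist camera.

Run:
```python
from bench import *
from h import *
o=[np.pi,0,np.pi/2]
s=cam(camera_info("side")); 
q=ray(s,np.array([(292,57),(525,222),(330,395),(95,215)])/5+[320,280],.044);print("blk",q.round(4).tolist(),np.linalg.norm(np.diff(q,axis=0),axis=1),q.mean(0))
move_to([0.598,0.065,0.18],o); sleep(.2)
t,r=current_tcp_pos(),current_orientation(); im=get_image("wrist"); cv2.imwrite("pics/w1.png",im[:,:,::-1]); np.savez("w1.npz",t=t,r=r)
print(t,r,current_clock())
move_to([0.526,-0.325,0.2],o); sleep(.2)
t,r=current_tcp_pos(),current_orientation(); im=get_image("wrist"); cv2.imwrite("pics/w2.png",im[:,:,::-1]); np.savez("w2.npz",t=t,r=r)
print(t,r,current_clock())
```

```text
blk [[0.5817, -0.1848, 0.044], [0.5869, -0.3041, 0.044], [0.4692, -0.3096, 0.044], [0.462, -0.1924, 0.044]] [0.11941849 0.11783594 0.11734452] [ 0.52493622 -0.24770002  0.044     ]
[0.59891598 0.06421402 0.18090968] [3.13968182e+00 3.38981093e-04 1.57004257e+00] 0.825
[ 0.5265108  -0.32389165  0.19996873] [-3.14154826e+00 -2.53267302e-04  1.57240749e+00] 2.55
```

```bash
sleep 1
```

```text
(no output)
```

View pics/w1.png

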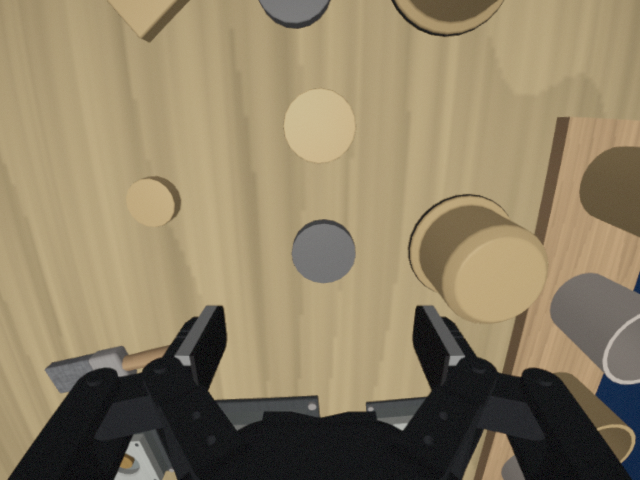

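View pics/w2.png

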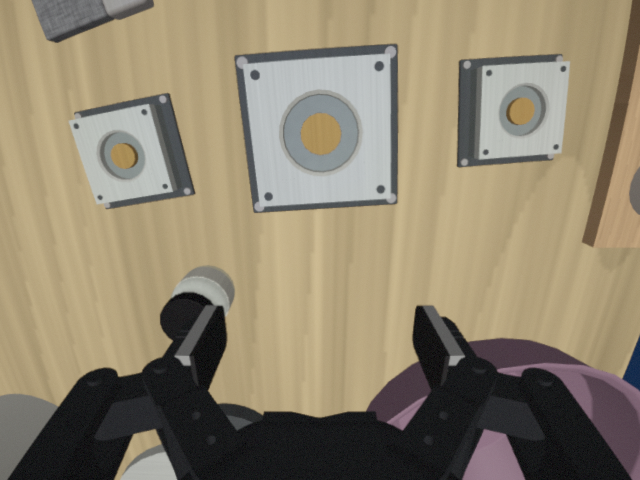

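w1: the blank is at (320,126). w2: the big jig's nest is at about (320,132), with four dark screws around it. I'll refine both with circle fits.

```bash
cat >> h.py <<'E'
from scipy.optimize import minimize
from scipy.ndimage import map_coordinates
def fitc(im,c,x0,z,r,ch=None,arc=(0,360),fr=True):
    g=cv2.GaussianBlur((im.astype(float).mean(2) if ch is None else im[:,:,ch].astype(float)),(0,0),1.2)
    a=np.radians(np.arange(arc[0],arc[1],3)); u=np.c_[np.cos(a),np.sin(a)]
    def S(p,rr):
        X=np.c_[p[0]+rr*u[:,0],p[1]+rr*u[:,1],np.full(len(a),z)]
        q=proj(c,X); return map_coordinates(g,[q[:,1],q[:,0]],order=1)
    def f(p):
        R=p[2] if fr else r
        return -abs((S(p,R+.001)-S(p,R-.001)).mean())
    best=None
    for dx in np.arange(-.006,.0061,.002):
        for dy in np.arange(-.006,.0061,.002):
            s=minimize(f,[x0[0]+dx,x0[1]+dy,r],method='Nelder-Mead',options=dict(initial_simplex=np.array([x0[0]+dx,x0[1]+dy,r])+np.array([[0,0,0],[.001,0,0],[0,.001,0],[0,0,.0006]])))
            if (best is None or s.fun<best.fun) and abs(s.x[2]-r)<.004: best=s
    return best.x.round(5),round(best.fun,2)
E
python3 - <<'E'
from bench import *
from h import *
for n in ("w1","w2"):
    d=np.load(n+".npz"); c=cam(camera_info("wrist"),d["t"],d["r"]); im=cv2.imread(f"pics/{n}.png")
    if n=="w1":
        x0=ray(c,(320,126),.018)[0]; print(x0)
        for ch in(0,1,2): print("disc",fitc(im,c,x0,.018,.032,ch))
    else:
        x0=ray(c,(320,132),.044)[0]; print(x0)
        print("mouth",fitc(im,c,x0,.044,.03625)); print("nest",fitc(im,c,x0,.041,.03325));print("stamp",fitc(im,c,x0,.040,.018,0))
        P=[]
        for p in [(255,75),(379,66),(381,189),(268,196)]:
            w=255-im[p[1]-7:p[1]+8,p[0]-7:p[0]+8].mean(2); w=np.clip(w-w.max()*.65,0,None)
            yy,xx=np.mgrid[-7:8,-7:8]; P.append((p[0]+(w*xx).sum()/w.sum(),p[1]+(w*yy).sum()/w.sum()))
        q=ray(c,P,.044); print("screws",q.round(4).tolist(),q.mean(0),np.linalg.norm(np.diff(q,axis=0),axis=1))
cv2.imwrite("pics/c4.png",cv2.resize(cv2.imread("pics/w2.png")[40:220,230:410],None,fx=3,fy=3,interpolation=cv2.INTER_CUBIC))
E
```

```text
[0.59909117 0.14723191 0.018     ]
disc (array([0.59815, 0.14701, 0.03071]), np.float64(-15.88))
disc (array([0.59819, 0.14699, 0.03078]), np.float64(-17.61))
disc (array([0.5982 , 0.14698, 0.03087]), np.float64(-18.18))
[ 0.5261604  -0.24571927  0.044     ]
mouth (array([ 0.52645, -0.24696,  0.03349]), np.float64(-22.87))
nest (array([ 0.52646, -0.24703,  0.03382]), np.float64(-22.68))
stamp (array([ 0.52653, -0.2473 ,  0.01766]), np.float64(-33.96))
screws [[0.4722, -0.1998, 0.044], [0.5742, -0.1929, 0.044], [0.5809, -0.295, 0.044], [0.4789, -0.3017, 0.044]] [ 0.52651615 -0.2473344   0.044     ] [0.10224941 0.10227927 0.1022092 ]
```

View pics/c4.png

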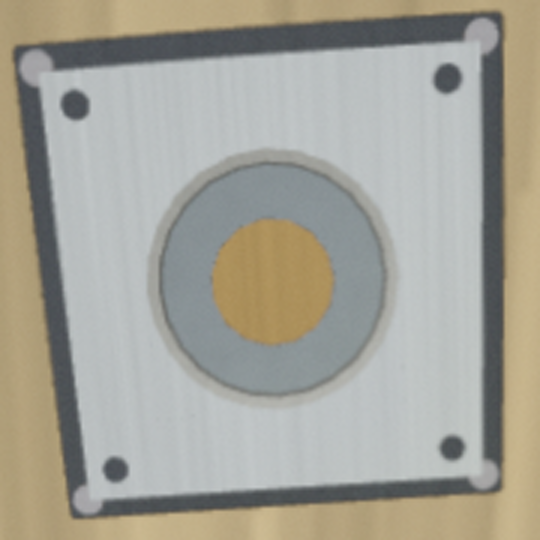

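Jig centre is (0.5265, -0.2472), with the screws, stamp and nest fits agreeing. The blank is at (0.5982, 0.1470). Now I'll grasp it.

Run:
```python
from bench import *
from h import *
o=[np.pi,0,np.pi/2]
move_to([0.5982,0.147,0.09],o)
print(current_tcp_pos(),current_clock())
print(move_straight([0.5982,0.147,0.004],ori=o,speed=.08,stop_force=8),current_tcp_pos())
close_gripper(); print("gap",current_finger_gap(),current_clock())
move_straight([0.5982,0.147,0.10],speed=.12); sleep(.1)
t,r=current_tcp_pos(),current_orientation(); im=get_image("wrist"); cv2.imwrite("pics/w3.png",im[:,:,::-1]); np.savez("w3.npz",t=t,r=r)
im=get_image("side"); cv2.imwrite("pics/s3.png",cv2.resize(im[60:300,170:450,::-1],None,fx=2.5,fy=2.5))
print(t,r,current_finger_gap(),current_clock(),current_wrist_force())
```

```text
[0.59881617 0.14597289 0.0903129 ] 4.3333
False [0.59873571 0.14709014 0.00455139]
gap 0.0612363427550397 5.925
[0.59733736 0.14688562 0.09890195] [-3.13952850e+00  2.52801099e-04  1.57079060e+00] 0.06120657202278882 7.075 [-0.05349912  0.55168763 -1.33902538]
```

View pics/w3.png

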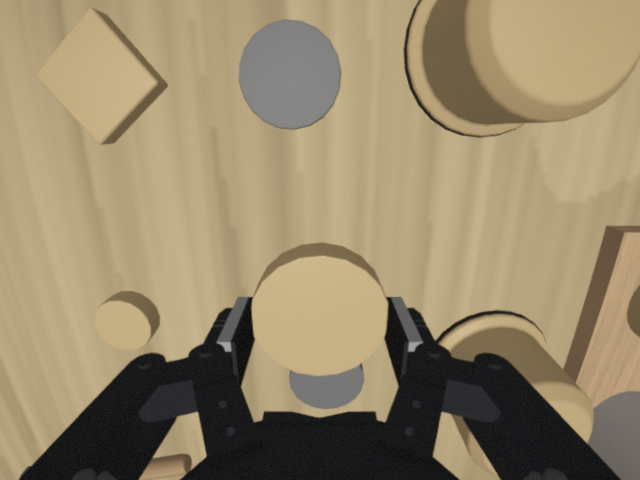

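View pics/s3.png

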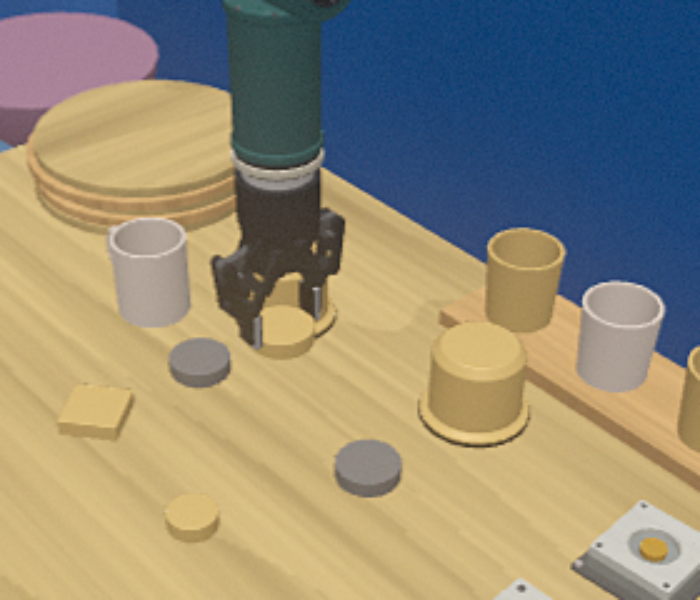

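The blank is held at w3 (320,316), square to the pads, and no bystander has moved. I'll measure its offset in the hand.

Run:
```python
from bench import *
from h import *
d=np.load("w3.npz"); im=cv2.imread("pics/w3.png")
# commanded pose vs read
for t in (d["t"],):
    c=cam(camera_info("wrist"),t,d["r"]); z=t[2]+.0135
    x0=ray(c,(320,313),z)[0]
    for ch in (0,2): print((x0-t).round(4),(lambda a:(a[0][:2]-t[:2],a))(fitc(im,c,x0,z,.031,ch)))
cv2.imwrite("pics/c5.png",cv2.resize(im[220:400,210:430],None,fx=3,fy=3,interpolation=cv2.INTER_CUBIC))
for i in range(6): print(current_tcp_pos().round(4))
print(current_joint_pos())
```

```text
[-0.0006  0.0041  0.0135] (array([-0.00100736,  0.00069438]), (array([0.59633, 0.14758, 0.03096]), np.float64(-41.5)))
[-0.0006  0.0041  0.0135] (array([-0.00101736,  0.00048438]), (array([0.59632, 0.14737, 0.03113]), np.float64(-68.68)))
[0.5976 0.1469 0.099 ]
[0.5976 0.1469 0.099 ]
[0.5976 0.1469 0.099 ]
[0.5976 0.1469 0.099 ]
[0.5976 0.1469 0.099 ]
[0.5976 0.1469 0.099 ]
[1.28875503e-01 5.20483788e-01 1.60883652e+00 4.17727524e-06
 1.01398438e+00 1.28896198e-01]
```

View pics/c5.png

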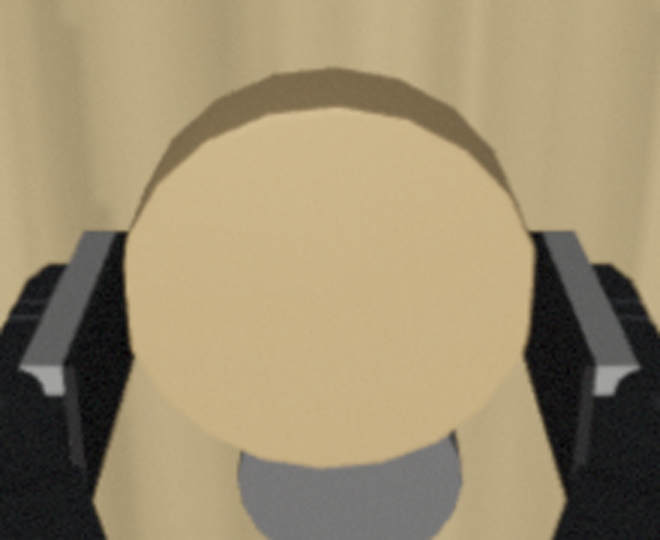

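Run:
```python
from bench import *
from h import *
o=[np.pi,0,np.pi/2]; X,Y=.5275,-.2478
move_to([X,Y,0.10],o)
move_straight([X,Y,.06],ori=o,speed=.1); sleep(.2)
t=current_tcp_pos(); print(t,current_orientation(),current_wrist_force(),current_clock())
t,r=current_tcp_pos(),current_orientation(); im=get_image("wrist"); cv2.imwrite("pics/w4.png",im[:,:,::-1]); np.savez("w4.npz",t=t,r=r)
im=get_image("side"); cv2.imwrite("pics/s4.png",cv2.resize(im[200:400,280:480,::-1],None,fx=3,fy=3,interpolation=cv2.INTER_CUBIC))
im=get_image("scene"); cv2.imwrite("pics/a4.png",cv2.resize(im[220:400,130:330,::-1],None,fx=3,fy=3,interpolation=cv2.INTER_CUBIC))
```

```text
[ 0.52809962 -0.2481009   0.06075796] [3.14035259e+00 7.89637504e-04 1.57087143e+00] [-0.17512458 -0.44544976 -0.87074379] 9.3083
```

View pics/w4.png

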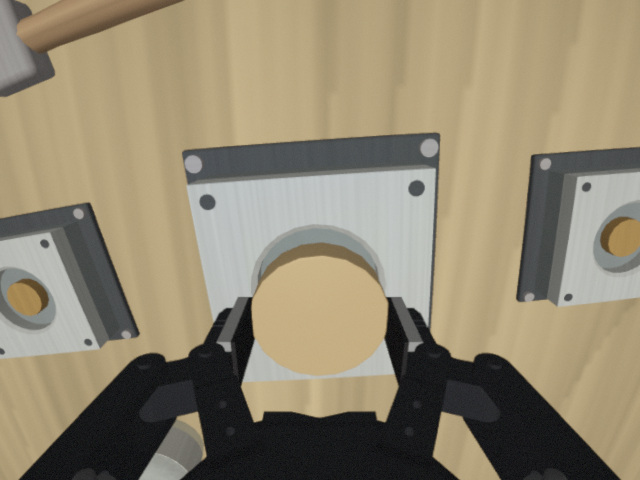

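View pics/s4.png

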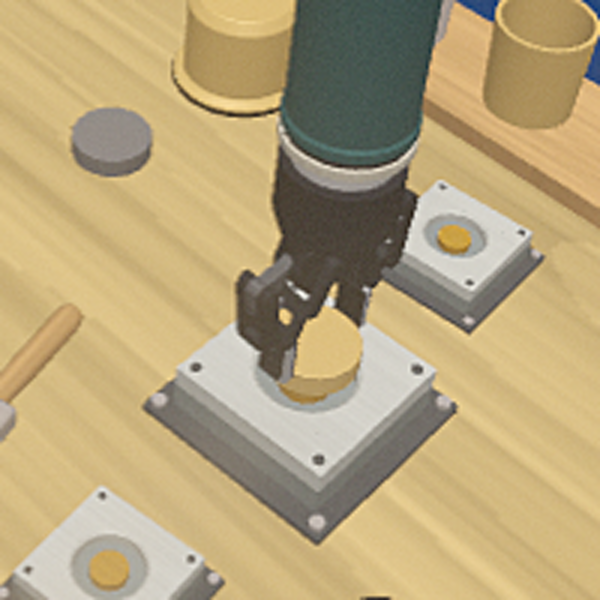

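w4: the blank hangs over the nest, with the far rim showing at (318,228). I'll check for any leftover offset using the two visible screws and the rim.

Run:
```python
from bench import *
from h import *
d=np.load("w4.npz"); im=cv2.imread("pics/w4.png");t=d["t"]; c=cam(camera_info("wrist"),t,d["r"])
P=[]
for p in [(207,202),(416,188)]:
    w=255-im[p[1]-10:p[1]+11,p[0]-10:p[0]+11].mean(2); w=np.clip(w-w.max()*.65,0,None)
    yy,xx=np.mgrid[-10:11,-10:11]; P.append((p[0]+(w*xx).sum()/w.sum(),p[1]+(w*yy).sum()/w.sum()))
q=ray(c,P,.044); e=(q[1]-q[0])[:2]; L=np.linalg.norm(e); n=np.array([e[1],-e[0]])/L
print("screws",q,L,"centre",q[:,:2].mean(0)+n*.0511)
print("mouthfit",fitc(im,c,(.5265,-.2472),.044,.0362,arc=(40,140),fr=False))
print("nestfit",fitc(im,c,(.5265,-.2472),.041,.0333,arc=(40,140),fr=False))
z=t[2]+.0135
for ch in (0,2): print("disc",fitc(im,c,t+[-.001,.0006,0],z,.031,ch))
```

```text
screws [[ 0.47190989 -0.19997814  0.044     ]
 [ 0.5741819  -0.19323915  0.044     ]] 0.10249379087893332 centre [ 0.52640573 -0.24759807]
mouthfit (array([ 0.52696, -0.25768,  0.03633]), np.float64(-34.04))
nestfit (array([ 0.52711, -0.2554 ,  0.03482]), np.float64(-34.09))
disc (array([ 0.52704, -0.24621,  0.0302 ]), np.float64(-29.86))
disc (array([ 0.52701, -0.24741,  0.03103]), np.float64(-59.26))
```

Residual offset is about 0.6 mm in x and 0.2 mm in y, which the bevel can take up. I'll correct x and lower with a force stop.

Run:
```python
from bench import *
from h import *
o=[np.pi,0,np.pi/2]; X,Y=.5270,-.2479
move_straight([X,Y,.052],ori=o,speed=.05); print(current_tcp_pos(),current_wrist_force())
s=move_straight([X,Y,.0435],ori=o,speed=.02,stop_force=5)
sleep(.1);print(s,current_tcp_pos(),current_wrist_force(),current_finger_gap(),current_clock())
im=get_image("side"); cv2.imwrite("pics/s5.png",cv2.resize(im[240:390,300:480,::-1],None,fx=4,fy=4,interpolation=cv2.INTER_CUBIC))
```

```text
[ 0.52645674 -0.24761462  0.05141226] [ 0.34242026  0.50744527 -0.33646909]
True [ 0.52725358 -0.24802692  0.04364246] [ 0.42230298 -0.0352313   4.64958749] 0.06104523499709867 10.3167
```

View pics/s5.png

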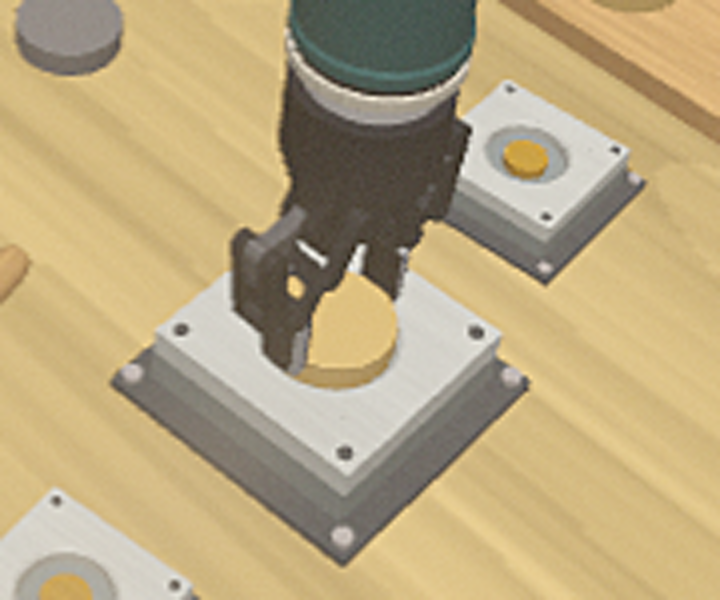

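It stopped at 5 N right at stamp height with negligible side force, and the blank is in the mouth. Now I'll release, rise, close the fingers and check how it lies.

Run:
```python
from bench import *
from h import *
o=[np.pi,0,np.pi/2]; X,Y=.5270,-.2479
let_go(); print(current_finger_gap(),current_wrist_force())
move_straight([X,Y,.10],ori=o,speed=.1); 
move_straight([X,Y-.06,.12],ori=o,speed=.12);close_gripper(); sleep(.1)
t,r=current_tcp_pos(),current_orientation(); im=get_image("wrist"); cv2.imwrite("pics/w6.png",im[:,:,::-1]); np.savez("w6.npz",t=t,r=r)
im2=get_image("side"); cv2.imwrite("pics/s6.png",cv2.resize(im2[240:390,300:480,::-1],None,fx=4,fy=4,interpolation=cv2.INTER_CUBIC))
c=cam(camera_info("wrist"),t,r);print(current_clock(),current_wrist_force())
for ch in (0,2): print("disc",fitc(im,c,(.5265,-.2473),.058,.031,ch))
```

```text
0.08537571933389648 [ 0.01899594 -1.41755162  0.31731222]
13.1 [ 0.00541255  0.20178269 -0.03741645]
disc (array([ 0.52617, -0.2478 ,  0.03095]), np.float64(-32.5))
disc (array([ 0.52633, -0.24585,  0.03357]), np.float64(-33.42))
```

View pics/w6.png

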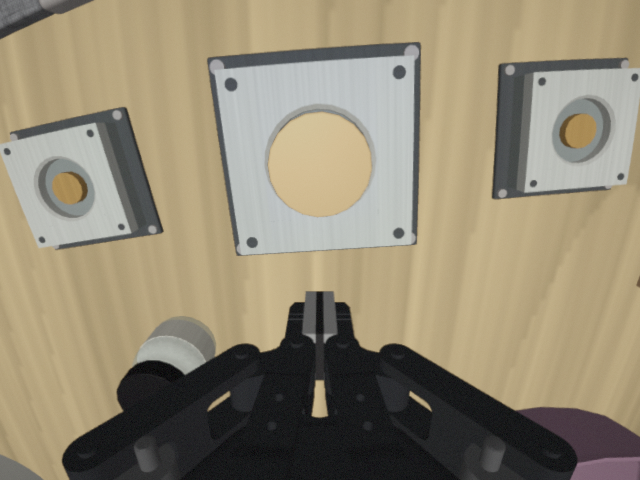

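View pics/s6.png

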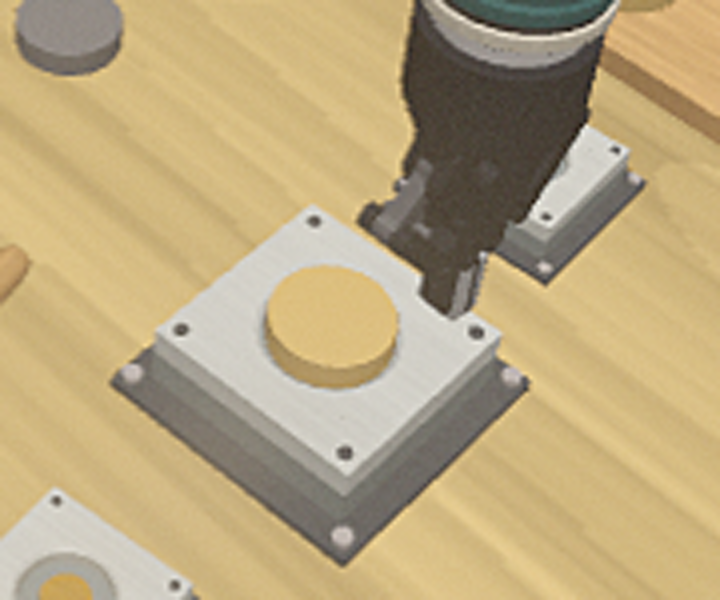

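The blank sits level and concentric, proud on the stamp: w6 (320,164), s6 (332,325). I'll press at its centre with the closed fingertips.

Run:
```python
from bench import *
from h import *
o=[np.pi,0,np.pi/2]; X,Y=.5272,-.2479
move_straight([X,Y,.085],ori=o,speed=.12)
move_straight([X,Y,.062],ori=o,speed=.06); sleep(.1); print(current_tcp_pos(),current_wrist_force())
s=move_straight([X,Y,.045],ori=o,speed=.012,stop_force=18)
for i in range(4):
    print(s,current_tcp_pos().round(4),current_wrist_force().round(2),current_wrist_torque().round(3),current_clock()); sleep(.15)
```

```text
[ 0.52735132 -0.24806548  0.06207309] [ 0.54646847  0.36586369 -0.1067126 ]
True [ 0.5274 -0.248   0.0483] [-1.07 -0.08  7.31] [0.151 0.223 0.04 ] 15.5833
True [ 0.5274 -0.248   0.0483] [-0.81  0.51  8.  ] [0.078 0.122 0.003] 15.7333
True [ 0.5273 -0.248   0.0483] [-1.33 -0.35  8.1 ] [0.044 0.188 0.029] 15.8833
True [ 0.5273 -0.248   0.0484] [-1.67  1.37  7.59] [ 0.109  0.214 -0.044] 16.0333
```

The force spiked to 18 N on reaching the seat, then settled to 8 N at z=48.3 mm, which isn't enough. I'll advance in small steps.

Run:
```python
from bench import *
from h import *
o=[np.pi,0,np.pi/2]; X,Y=.5272,-.2479; z=current_tcp_pos()[2]
for i in range(16):
    z-=.0003
    move_straight([X,Y,z],ori=o,speed=.01); sleep(.15)
    f=np.mean([current_wrist_force() for _ in range(3)],0)
    print(round(z,4),current_tcp_pos().round(4),f.round(2),current_wrist_torque().round(2),round(current_clock(),2))
    if f[2]>19: break
```

```text
0.0481 [ 0.5274 -0.248   0.0487] [-0.86  0.8   9.19] [0.11 0.29 0.01] 16.58
0.0478 [ 0.5274 -0.248   0.0484] [-1.59  0.74  8.19] [0.18 0.24 0.04] 16.98
0.0475 [ 0.5274 -0.248   0.0481] [-1.85  1.28  7.91] [0.11 0.25 0.04] 17.38
0.0472 [ 0.5274 -0.248   0.0481] [-2.13  0.62 10.02] [ 0.22  0.36 -0.01] 17.78
0.0469 [ 0.5274 -0.248   0.0481] [-2.12  0.98 13.9 ] [ 0.28  0.52 -0.02] 18.18
0.0466 [ 0.5274 -0.248   0.048 ] [-4.01  2.77 15.37] [ 0.36  0.6  -0.02] 18.58
0.0463 [ 0.5274 -0.248   0.048 ] [-4.33  2.33 18.69] [ 0.4   0.7  -0.02] 18.98
0.046 [ 0.5274 -0.248   0.048 ] [-4.99  3.76 21.15] [0.52 0.91 0.01] 19.38
```

It's seated: z has stopped at 48.0 mm while the force climbs to 21 N. I'll check it visually before handing in.

Run:
```python
from bench import *
from h import *
a=get_image("side")[240:390,300:480,::-1];b=get_image("scene")[250:390,140:320,::-1]
cv2.imwrite("pics/s8.png",np.hstack([cv2.resize(x,(400,333),interpolation=cv2.INTER_CUBIC) for x in(a,b)]))
cv2.imwrite("pics/w8.png",get_image("wrist")[:,:,::-1])
print(np.mean([current_wrist_force() for _ in range(5)],0),current_tcp_pos(),current_clock())
```

```text
[-4.57813177  2.28395225 21.47541643] [ 0.52742659 -0.24799489  0.04799554] 19.5333
```

View pics/s8.png

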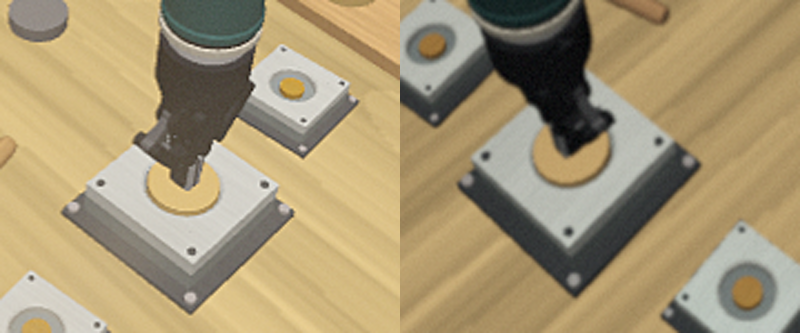

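View pics/w8.png

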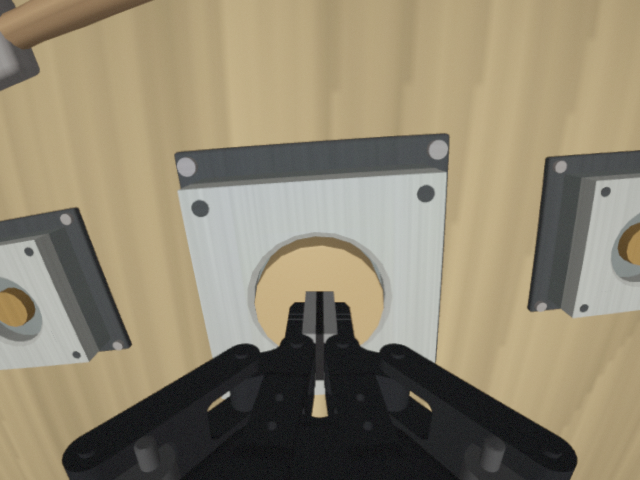

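The blank is now low and level, with about 4 mm of rim showing evenly in both views. The fingertips are near its centre and the push is steady at 21 N, so I'm handing in.

Run:
```python
from bench import *
print(current_wrist_force()); hand_in()
```

```text
[-4.57813177  2.28395225 21.47541643]
the job is handed in; nothing more can be done
```

The round blank is pressed home in the full-size jig's nest, and I handed the job in at about 19.5 s with the closed fingertips still holding it down. I gripped the blank by its upper rim, set it on the sprung stamp (it sat level and centred), and then pressed at its centre.

**Last checks:**
- **Depth:** the fingertips stopped at z = 48.0 mm, which is the height for a seated blank. They stayed there while the push rose from 10 to 21 N.
- **Push:** it held steady at about 21 N down, with about 5 N of sideways force. That is above the 15 N suggested but well under the 60 N cracking limit.
- **Level:** the side and scene views showed an even rim standing proud all round.
- **Bystanders:** none had moved in the parts of the table these last views showed. I did not take a full-table picture at the end.

**Readings that disagreed:**
- **First press:** it stopped early on a brief 18 N spike and settled to 8 N, too little to hold the blank down. I then pressed on in 0.3 mm steps until it was seated.
- **Finger gap:** it read 61 mm on the 64 mm blank, but the grip held.

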